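Close up the pastry carrier and hold it ready to go

ROBOT

A 6-joint arm with a two-finger parallel gripper is mounted at the origin on a cart in front of the work surface, level with it; the furniture and walls round the work are solid. World frame = base frame: x ahead of the robot, y to its left, z up, the work surface at z = 0. Lengths are in mm, angles in rad, forces in N, time in s.
With the tool pointing down it reaches from about 350 to 775 mm from the base axis. Payload 7.3 kg.
Tool frame: the origin (TCP) lies at the very end of the fingers, on their centre line; the grasp point (between the pads) lies behind it (bot.grip_point_offset is the z of the grasp point in the tool frame, in mm); z points along the fingers, y is the line along which they close (so a half turn about z gives the same grasp; the last joint's range is limited). The gripper opens to 92 mm and grips with 3 to 60 N. Pads are 19 mm wide; open, the fingers measure 130 mm over their backs; the gripper's body (75 mm by 190 mm) begins 47 mm behind the grasp point.
Start: joints at [1.06, 0.342, 1.524, -0, 1.275, -0.146], TCP at [187.287, 490.478, 226.741] pointing down, gripper open.
Joint ranges: [-2.53, 2.53], [-0.77, 2.02], [0.04, 2.7], [-1, 4.14], [0.28, 2.66], [-3.11, 3.11]. Speed limits (rad/s): [2.57, 2.57, 3.14, 3.14, 3.14, 3.14].

INTERFACE

Orientations are given as [roll, pitch, yaw] about the fixed x, y, z axes, in that order (R = Rz(yaw) Ry(pitch) Rx(roll)).
In Python, from plant import bot gives the robot as it stands. The module is installed in compiled form; this text tells all that it offers.
- The arm moves only by the shell command python3 -m crank 'ROWS'. ROWS is JSON, a list that holds one entry, the list of rows, each a list of 5 numbers: the opening, from 0 (shut) to 1 (fully open), then the shift along the tool's x, y, z in cm, then the turn about the tool's z in degrees. In form: [[[claw, x, y, z, turn], ...]]. A call has exactly 10 rows; each row is the pose to reach, as a shift and turn from the pose commanded when the call began, along the tool's axes at that moment; what a row does not reach only later rows make up. A row lasts 1/10 s, in which the tool goes at most 50 mm and 8.59 degrees, less where a joint would pass 70% of its speed; a pose out of reach is approached as far as the arm can. A call with a gripper value outside its range is refused whole. The fingers move at their own pace and stop on an object; the grip force is fixed at half the most. Time passes only in rows, so rows that repeat a pose let the fingers close, or fill a call up. It gives the time, the measured TCP pose, the force, the opening and the grip force at its end, in the units of the state.
- bot.get_obs(): the state, without advancing time (a new reading comes with each control period).
- bot.capture(name): name is "scene" or "top"; returns (picture, depth): 420x560x3 uint8, red, green, blue; 420x560 float32, mm along the optical axis (not along the pixel's ray), 0 where there is no reading.
- bot.calibration(name): a dict with "vertical_fov" (degrees; the focal length in pixels is half the picture's height over the tangent of half this angle, whatever the lens; pixels are square), "cx", "cy" (the principal point, pixels), "rvec" (rotation vector, rad) and "tvec" (3), from world to camera coordinates, as OpenCV has them. Camera axes: x right, y down, z forward; pixel columns grow to the right and rows downward; lengths in mm; the calibration is good to about 2 mm. A picture is of the moment at which its call begins. calibration takes no time and is no camera call.
- bot.close_job(): hands the job in; it is judged then, once.
The state is a dict: "time": time; "joint_positions": joint angles; "dq": joint speeds; "tau": joint torques, N m; "tool_pos": TCP position; "tcp_rot": TCP orientation; "contact_force": force on the tool from outside, world axes, zero at the start; "moment": the same for the moment, N m; "grip_width": finger opening in mm; "finger_force": force on a finger pad.
Only numpy, scipy, OpenCV 4.12 (cv2) and the standard library are available. Lean on these libraries where they do the work, as an engineer would, in place of code of your own. Each camera call takes 0.05 s, during which the arm holds its last target. There are 200 camera calls.

TASK

Close up the pastry carrier for the waiting order: put the lid squarely on the tray so that it sits fully down, then swing up the clips at both ends until they are shut over the lid. Lift the closed carrier by the handle on its lid, at least 12 cm clear of the counter, and finish while still holding it there, level and still; do not tip it, since there are macarons inside, and leave the other things on the counter alone.

Things in the scene. Friction and masses are not known exactly. Their poses are not given: they have to be found in the camera images.
- tray: Cream open tray of the carrier with six loose macarons in low cells, below its rim; about 0.5 kg with them. 106 mm wide (x), 158 mm long (y), walls 4 mm thick, 34 mm high. Origin: centre of its underside, on the counter; z up. Its long y axis runs roughly left-right as the robot sees it; a clip is hinged at each y end. Behind it the wooden display rises to 0.45 m, its front at x = 0.59.
- lid: Lid, at first right way up on the counter beside the tray, 0.18 kg: teal rim, translucent dome, black handle. 119 mm (x) by 192 mm (y). Origin: centre of its skirt's lower edge, z up. The flared skirt goes outside the tray wall, 2.5 mm clear a side. Seated: origin 22 mm above the tray's, y axes parallel, either way round. At each y end a catch ledge, 44 mm wide, top 16 mm up, out to y = 96 mm.
- lid_grip (a point): Centre of the straight bar of the lid's black handle, 70 mm above the lid's origin; axes as the lid's. The bar is 12 mm thick (y), 10 mm high, runs along the lid's short x axis, 70 mm free length, 31 mm free below it down to the dome. Grip it across, fingers closing along the lid's y; the lid is balanced about it.
- clip_left (a joint): Clip at the tray's +y end, rad: 0 = upright, shut, hooked over the lid's ledge; larger = leaning out (up to 1.2). Pin along the tray's x, at y = 92 mm, 10 mm above its underside. The stiff hinge stays where left (0.03 N m, about 1 N at the tab): push the tab in and up along its arc from outside. Lifted by the lid, the tray hangs from both clips.
- clip_right (a joint): The same clip at the tray's -y end: 0 = upright and shut over the lid's ledge, larger = leaning out.
- clip_left_tab (a point): Middle of the thumb tab at the free end of the +y clip (teal, 36 mm wide along x, 4 mm thick), 40 mm from the pin along the clip and 12 mm outward. Shut: at y = 104 mm and 50 mm above the tray's underside; the clip's flat outer face below it is also at y = 104 mm, from 10 to 44 mm above the underside.
- clip_right_tab (a point): The same point on the -y clip; shut, it is at y = -104 mm in the tray's frame.
- bell: Bystander: white counter bell with a black foot, 73 mm wide, 58 mm high. Origin under its centre.
- biscuit_bowl: Bystander: white bowl of biscuits, 118 mm wide, 52 mm high. Origin under its centre.
- mug: Bystander: navy mug, 81 mm high. Origin near the centre of its underside.

How it is judged:
By the outcome, as a careful person would: the job done as asked, in the order asked, and still so for the second after the job is handed in, while the arm keeps its last pose, push and grip.
It also fails if it takes over 72 s, if anything falls off the work surface, if the arm or the gripper's body presses on something with over 40 N, if the wrist force passes 120 N, or if a joint passes its speed limit or range.

## Working session

There is one attempt and no reset: what is moved stays moved. The work goes in short steps, Python scripts to look and compute and a shell command to move; the robot and the scene stay as the last step left them, time stands still between calls to the robot, and variables do not carry over. Pictures are saved under pics/ and viewed, at most 10 in all, crops included, and the job is handed in when it is done.

```bash
mkdir -p pics; cat > h.py <<'E'
import numpy as np,cv2
from plant import bot
def cal(n):
    c=bot.calibration(n);f=210/np.tan(np.radians(c["vertical_fov"])/2)
    R=cv2.Rodrigues(np.array(c["rvec"],float))[0];return f,c["cx"],c["cy"],R,np.array(c["tvec"],float).ravel()
def pts(n,d):  # world xyz per pixel from depth
    f,cx,cy,R,t=cal(n);v,u=np.mgrid[:420,:560]
    P=np.stack([(u-cx)/f*d,(v-cy)/f*d,d],-1);return (P-t)@R
def ray(n,u,v,z):
    f,cx,cy,R,t=cal(n);o=-R.T@t;d=R.T@np.array([(u-cx)/f,(v-cy)/f,1]);return o+d*(z-o[2])/d[2]
def proj(n,p):
    f,cx,cy,R,t=cal(n);q=R@np.array(p,float)+t;return q[0]/q[2]*f+cx,q[1]/q[2]*f+cy
def save(n,name):
    p,d=bot.capture(n);cv2.imwrite(f"pics/{name}.png",p[...,::-1]);np.savez(f"pics/{name}.npz",p=p,d=d);return p,d
E
python3 - <<'E'
from h import *
for n in("scene","top"):
    p,d=save(n,n+"0");print(n,{k:np.round(v,3) for k,v in bot.calibration(n).items()},-cal(n)[3].T@cal(n)[4],(d>0).mean())
o=bot.get_obs();print(o);print(bot.grip_point_offset)
a=cv2.imread("pics/scene0.png");b=cv2.imread("pics/top0.png")
E
```

```text
scene {'vertical_fov': np.float64(47.324), 'cx': np.float64(278.228), 'cy': np.float64(210.135), 'rvec': array([ 2.101, -0.81 ,  0.392]), 'tvec': array([-334.337,  289.271, 1424.166])} [-385.62027013 -939.27330237 1092.1406924 ] 0.9841198979591836
top {'vertical_fov': np.float64(47.397), 'cx': np.float64(281.283), 'cy': np.float64(218.148), 'rvec': array([ 1.788, -2.174,  0.495]), 'tvec': array([ 173.491,  478.191, 1802.456])} [-310.49917317  236.20467911 1831.77809101] 0.9960586734693877
{'time': 0.1, 'joint_positions': array([ 1.06002852e+00,  3.42654889e-01,  1.52490691e+00,  3.45851301e-05,
        1.27540025e+00, -1.45992657e-01]), 'dq': array([-0.00105573, -0.00206953, -0.00271546,  0.00027243,  0.00171585,
        0.00018466]), 'tau': array([ 4.17209094e-04, -4.32007992e+01, -2.44694692e+01,  7.17359595e-02,
        5.26283006e-02, -6.23752817e-05]), 'tool_pos': array([187.07828436, 490.15704375, 226.11859419]), 'tcp_rot': array([-3.14024263e+00, -2.31934086e-04,  2.77680726e+00]), 'contact_force': array([0.44429131, 0.30686324, 0.09676945]), 'moment': array([ 0.0101746 , -0.05607797,  0.02185679]), 'finger_force': 0.0, 'grip_width': 91.75032236723389}
-18.8
```

View pics/scene0.png

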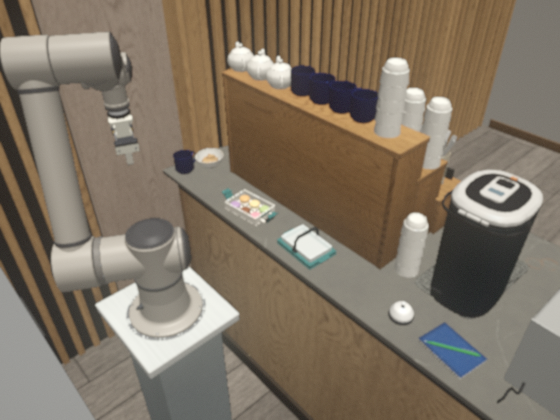

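View pics/top0.png

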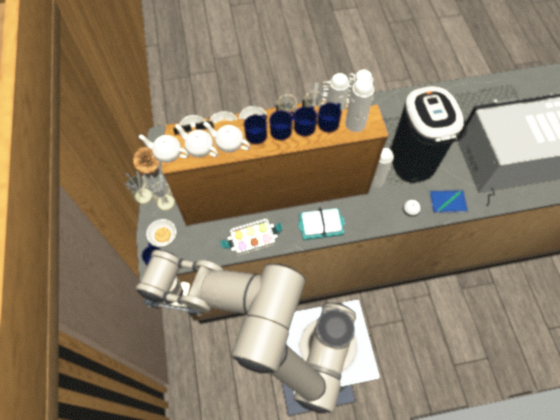

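The scene view shows the tray with macarons at about (250,207) with both clips leaning out, and the lid with its black handle at (306,243). In the top view they are at (252,237) and (322,222). The bell (412,208), bowl (161,234) and mug are clear of both.

```bash
python3 - <<'E'
from h import *
ims=[]
for n,(x0,y0) in(("scene",(210,180)),("top",(210,195))):
    Z=np.load(f"pics/{n}0.npz");p,d=Z["p"],Z["d"]
    W=pts(n,d)
    ims.append(cv2.resize(p[y0:y0+80,x0:x0+145],None,fx=5,fy=3.6*5/3.6,interpolation=cv2.INTER_CUBIC)[:300 if 0 else 400])
    hsv=cv2.cvtColor(p,cv2.COLOR_RGB2HSV)
    reg=np.zeros((420,560),bool);reg[y0:y0+80,x0:x0+145]=1
    teal=reg&(hsv[...,0]>80)&(hsv[...,0]<100)&(hsv[...,1]>110)&(W[...,0]<590)
    k,l,s,c=cv2.connectedComponentsWithStats(teal.astype(np.uint8))
    for i in range(1,k):
        if s[i,4]>5: 
            q=W[l==i];print(n,"teal",s[i],c[i].round(1),q.mean(0).round(),q.min(0).round(),q.max(0).round())
    blk=reg&(p.max(-1)<50)&(W[...,2]>45)&(W[...,0]<590)&(W[...,2]<120)
    q=W[blk];v,u=np.nonzero(blk);print("black",len(q),u.mean(),v.mean(),q.mean(0).round(),q.min(0),q.max(0))
    hi=reg&(W[...,2]>15)&(W[...,2]<150)&(W[...,0]<585)
    k,l,s,c=cv2.connectedComponentsWithStats(hi.astype(np.uint8))
    for i in range(1,k):
        if s[i,4]>60:
            q=W[l==i];print(n,"hi",s[i],np.median(q,0).round(),np.percentile(q[:,2],[5,50,95]).round(),cv2.minAreaRect(q[:,:2].astype(np.float32)))
v=np.vstack([cv2.resize(i,(530,292)) for i in ims]);cv2.imwrite("pics/crop0.png",v[...,::-1])
E
```

```text
<stdin>:15: RuntimeWarning: Mean of empty slice.
  ret = ret.dtype.type(ret / rcount)
  ret = um.true_divide(
Traceback (most recent call last):
ValueError: zero-size array to reduction operation minimum which has no identity
```

```bash
python3 - <<'E'
from h import *
ims=[]
for n,(x0,y0),px in(("scene",(210,180),[(250,207),(306,243),(402,312),(290,235),(161,234),(264,262)]),("top",(210,195),[(252,237),(322,222),(412,208),(290,235),(230,244)])):
    Z=np.load(f"pics/{n}0.npz");p,d=Z["p"],Z["d"];W=pts(n,d)
    hsv=cv2.cvtColor(p,cv2.COLOR_RGB2HSV)
    for u,v in px: print(n,u,v,W[v,u].round(),d[v,u],p[v,u],hsv[v,u])
    ims.append(cv2.resize(p[y0:y0+80,x0:x0+145],(530,292),interpolation=cv2.INTER_CUBIC))
cv2.imwrite("pics/crop0.png",np.vstack(ims)[...,::-1])
E
```

```text
scene 250 207 [492. 206.   9.] 1800.8727 [212 195 167] [ 19  54 212]
scene 306 243 [ 482. -102.   35.] 1597.1805 [237 238 231] [ 34   8 238]
scene 402 312 [ 476. -497.   35.] 1359.3761 [255 255 255] [  0   0 255]
scene 290 235 [476. -32.  30.] 1638.7367 [228 233 226] [ 51   8 233]
scene 161 234 [ 14. -38. 301.] 1226.3649 [99 97 94] [18 13 99]
scene 264 262 [ 423.   50. -120.] 1750.3949 [131 112  87] [ 17  86 131]
top 252 237 [493. 205.  -1.] 1996.1917 [252 250 236] [ 26  16 252]
top 322 222 [470. -84.  75.] 1941.4103 [181 185 181] [ 60   6 185]
top 412 208 [ 475. -475.   41.] 2006.8647 [255 255 255] [  0   0 255]
top 290 235 [471.  47.  -0.] 1999.0287 [144 143 132] [ 28  21 144]
top 230 244 [473. 299.  12.] 1968.3687 [60 82 79] [86 68 82]
```

View pics/crop0.png

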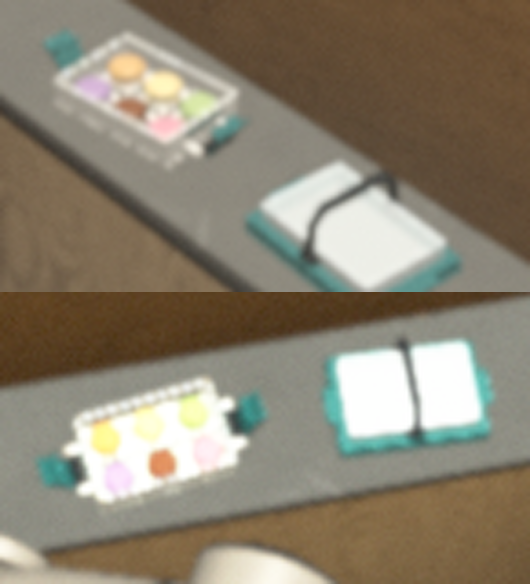

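The crop shows the tray and both leaning clip tabs (teal) in each view, with the lid's teal rim and the black bar arching across its middle.

```bash
cat > m.py <<'E'
from h import *
def tri(a,b):
    A=[];B=[]
    for n,(u,v) in(("scene",a),("top",b)):
        f,cx,cy,R,t=cal(n);o=-R.T@t;d=R.T@np.array([(u-cx)/f,(v-cy)/f,1]);d/=np.linalg.norm(d)
        M=np.eye(3)-np.outer(d,d);A.append(M);B.append(M@o)
    return np.linalg.solve(A[0]+A[1],B[0]+B[1])
def comps(m,mn):
    k,l,s,c=cv2.connectedComponentsWithStats(m.astype(np.uint8));return [(l==i,s[i],c[i]) for i in range(1,k) if s[i,4]>=mn]
E
python3 - <<'E'
from m import *
for n,(x0,y0,x1,y1) in(("scene",(215,180,345,275)),("top",(215,200,350,262))):
    Z=np.load(f"pics/{n}0.npz");p,d=Z["p"],Z["d"];W=pts(n,d)
    hsv=cv2.cvtColor(p,cv2.COLOR_RGB2HSV);reg=np.zeros((420,560),bool);reg[y0:y1,x0:x1]=1
    teal=reg&(hsv[...,0]>78)&(hsv[...,0]<100)&(hsv[...,1]>90)
    for m,s,c in comps(teal,8): print(n,"teal",s,c.round(1),W[m].mean(0).round(1))
    blk=reg&(p.max(-1)<75)&(hsv[...,1]<110)
    for m,s,c in comps(blk,6): print(n,"blk",s,c.round(1),W[m].mean(0).round(1))
    # height-based
    hi=reg&(W[...,2]>48)&(W[...,2]<110)&(W[...,0]<560)&(W[...,1]<0)
    for m,s,c in comps(hi,4): print(n,"handle-hi",s,c.round(1),W[m].mean(0).round(1))
# distortion/known check: predicted proj of TCP
print([ (n,proj(n,bot.get_obs()["tool_pos"])) for n in("scene","top")])
E
```

```text
scene teal [320 253  11   8  15] [324.7 256.9] [ 496.3 -176.6   14.5]
scene blk [215 212  81  63 163] [255.1 243.8] [396.   68.5 -24.1]
scene handle-hi [294 227  25  18 111] [305.7 233.8] [487.7 -94.4  67.5]
top teal [299 214  44  25 170] [315.7 232. ] [456.7 -58.6  15.4]
top teal [340 217   4   9  21] [341.8 220.8] [ 485.8 -177.6   15.5]
top teal [275 223   7  10  48] [277.9 227.7] [499.3  93.   31.2]
top teal [221 240   9   8  56] [225. 244.] [471.8 318.2  25.4]
top handle-hi [319 208   7  25  70] [322.3 219.4] [483.6 -88.8  69.9]
[('scene', (np.float64(128.34173135854363), np.float64(156.79355919146155))), ('top', (np.float64(180.8636416647729), np.float64(305.8297103456381)))]
```

```bash
python3 - <<'E'
from m import *
def rays(n,m,z):
    v,u=np.nonzero(m);return np.array([ray(n,a,b,z) for a,b in zip(u,v)])
S={}
for n,(x0,y0,x1,y1) in(("scene",(215,180,345,275)),("top",(215,200,350,262))):
    Z=np.load(f"pics/{n}0.npz");p,d=Z["p"].astype(int),Z["d"];W=pts(n,d)
    hsv=cv2.cvtColor(Z["p"],cv2.COLOR_RGB2HSV);reg=np.zeros((420,560),bool);reg[y0:y1,x0:x1]=1
    dark=reg&(p.max(-1)<150)&(W[...,1]<-60)&(W[...,1]>-125)&(W[...,2]>45)
    q=rays(n,dark,70)[:,:2];c=q.mean(0);_,s,vt=np.linalg.svd(q-c);v,u=np.nonzero(dark)
    print(n,"dark handle",len(q),c.round(1),"mid",((q@vt[0]).min()+(q@vt[0]).max())/2-c@vt[0],"dir",vt[0].round(3),"len",np.ptp(q@vt[0]).round(1),"z",np.median(W[dark],0).round(1),(u.mean(),v.mean()))
    teal=reg&(hsv[...,0]>75)&(hsv[...,0]<100)&(hsv[...,1]>80)
    # lid foreground: teal or bright
    bright=(p.min(-1)>175)
    fg=(teal|bright)&reg
    lid=fg&(W[...,1]<0); m=max(comps(cv2.morphologyEx(lid.astype(np.uint8),cv2.MORPH_CLOSE,np.ones((5,5))),50),key=lambda t:t[1][4])[0]
    for z in(0,8,16): 
        r=cv2.minAreaRect(rays(n,m,z)[:,:2].astype(np.float32));print(n,"lid z",z,np.round(r[0],1),np.round(r[1],1),round(r[2],1))
    tr=fg&(W[...,1]>60)&(W[...,1]<330);tb=tr&~teal
    m=max(comps(cv2.morphologyEx(tb.astype(np.uint8),cv2.MORPH_CLOSE,np.ones((7,7))),50),key=lambda t:t[1][4])[0]
    m=cv2.morphologyEx(m.astype(np.uint8),cv2.MORPH_OPEN,np.ones((9,9)))>0
    for z in(0,34):
        r=cv2.minAreaRect(rays(n,m,z)[:,:2].astype(np.float32));print(n,"tray z",z,np.round(r[0],1),np.round(r[1],1),round(r[2],1))
    for t,s,c in comps(teal&(W[...,1]>60),6): print(n,"tab",s,c.round(1),W[t].mean(0).round(1),np.percentile(W[t],[5,95],axis=0).round())
    for z in [None]: pass
E
```

```text
scene dark handle 749 [656.  -34.7] mid 39.02984609566295 dir [-0.841 -0.541] len 411.1 z [597.6 -95.1 132.4] (np.float64(327.4672897196262), np.float64(205.36181575433912))
scene lid z 0 [507.1 -79.6] [188.7 129.3] 86.7Traceback (most recent call last):
  File "<stdin>", line 17, in <module>
  File "<stdin>", line 3, in rays
  File "h.py", line 10, in ray
    f,cx,cy,R,t=cal(n);o=-R.T@t;d=R.T@np.array([(u-cx)/f,(v-cy)/f,1]);return o+d*(z-o[2])/d[2]
                ~~~^^^
  File "h.py", line 4, in cal
    c=bot.calibration(n);f=210/np.tan(np.radians(c["vertical_fov"])/2)
ValueError: time passes only in moves, steps and waits
```

```bash
sed -i 's/^def cal(n):/from functools import lru_cache\n@lru_cache\ndef cal(n):/' h.py
cat >> m.py <<'E'
def rays(n,m,z):
    v,u=np.nonzero(m);return np.array([ray(n,a,b,z) for a,b in zip(u,v)])
def rect(n,m,z):
    q=rays(n,m,z)[:,:2].astype(np.float32);(cx,cy),(w,h),a=cv2.minAreaRect(q);
    if w>h: a-=90;w,h=h,w
    a=(a+90)%180-90;return np.round([cx,cy,w,h,a],1)
E
python3 - <<'E'
from m import *
for n,(x0,y0,x1,y1) in(("scene",(215,180,345,275)),("top",(215,200,350,262))):
    Z=np.load(f"pics/{n}0.npz");p,d=Z["p"].astype(int),Z["d"];W=pts(n,d)
    hsv=cv2.cvtColor(Z["p"],cv2.COLOR_RGB2HSV);reg=np.zeros((420,560),bool);reg[y0:y1,x0:x1]=1
    reg&=(W[...,0]<560)&(W[...,2]>-25)
    dark=reg&(p.max(-1)<150)&(W[...,1]<-60)&(W[...,1]>-130)&(W[...,2]>55)&(W[...,2]<90)
    q=rays(n,dark,70)[:,:2];c=q.mean(0);_,s,vt=np.linalg.svd(q-c);v,u=np.nonzero(dark)
    print(n,"handle",len(q),c.round(1),"mid",((q@vt[0]).min()+(q@vt[0]).max())/2-c@vt[0],"dir",vt[0].round(3),"len",np.ptp(q@vt[0]).round(1),"z",np.median(W[dark],0).round(1),(u.mean(),v.mean()))
    teal=reg&(hsv[...,0]>75)&(hsv[...,0]<100)&(hsv[...,1]>80)
    fg=(teal|(p.min(-1)>175))&reg
    lid=fg&(W[...,1]<0); m=max(comps(cv2.morphologyEx(lid.astype(np.uint8),cv2.MORPH_CLOSE,np.ones((5,5))),50),key=lambda t:t[1][4])[0]
    for z in(0,16): print(n,"lid",z,rect(n,m,z))
    tb=fg&~teal&(W[...,1]>60)&(W[...,1]<330)
    m=max(comps(cv2.morphologyEx(tb.astype(np.uint8),cv2.MORPH_CLOSE,np.ones((7,7))),50),key=lambda t:t[1][4])[0]
    m=cv2.morphologyEx(m.astype(np.uint8),cv2.MORPH_OPEN,np.ones((9,9)))>0
    for z in(0,34): print(n,"tray",z,rect(n,m,z))
    for t,s,c in comps(teal&(W[...,1]>60),6): print(n,"tab",s,c.round(1),W[t].mean(0).round(1),np.percentile(W[t],[5,95],axis=0).round())
print(tri((305.7,233.8),(322.3,219.4)))
E
```

```text
scene handle 70 [494.1 -94.6] mid 10.909682598766778 dir [-0.998  0.063] len 103.0 z [495.  -94.7  72. ] (np.float64(307.1142857142857), np.float64(232.4142857142857))
scene lid 0 [506.2 -79.5 127.5 188.7  -3.3]
scene lid 16 [493.1 -92.1 125.6 186.   -3.3]
scene tray 0 [510.9 222.7 110.6 181.9   8. ]
scene tray 34 [483.  186.6 107.1 176.2   8. ]
scene tab [224 190   7   7  34] [227.4 193.1] [470.8 316.2  25.9] [[457. 305.  16.]
 [482. 327.  36.]]
scene tab [270 213   5   5  10] [272.2 214.9] [500.1  88.1  35.1] [[489.  82.  31.]
 [511.  94.  38.]]
top handle 20 [505.  -89.5] mid 21.190677569187415 dir [-0.999  0.051] len 105.3 z [512.9 -88.9  73. ] (np.float64(321.25), np.float64(214.7))
top lid 0 [496.7 -95.3 125.7 185.9  -1.4]
top lid 16 [489.7 -92.4 124.6 184.3  -1.4]
top tray 0 [499.1 203.7 119.7 187.9   3.3]
top tray 34 [484.1 204.3 117.5 184.4   3.3]
top tab [275 223   7  10  53] [277.9 227.7] [499.7  93.   30.5] [[485.  82.   8.]
 [514. 104.  46.]]
top tab [221 240  10   8  60] [225.1 244. ] [472.2 318.   24.4] [[457. 303.   4.]
 [486. 332.  39.]]
[488.52302179 -90.93591243  63.21545312]
```

```bash
cat > go.py <<'E'
import sys,numpy as np
from scipy.spatial.transform import Rotation as Ro
from plant import bot
o=bot.get_obs();x=[float(a) for a in sys.argv[1:5]]
R=Ro.from_euler("xyz",o["tcp_rot"]).as_matrix();yaw=np.degrees(np.arctan2(R[1,0],R[0,0]))
s=R.T@(np.array(x[:3])-o["tool_pos"])/10
dy=(yaw-x[3]+180)%360-180
print("t",o["time"],"pos",o["tool_pos"].round(1),"yaw",round(yaw,2),"rpy",o["tcp_rot"].round(3),"q",o["joint_positions"].round(2),"w",round(o["grip_width"],1),"F",o["contact_force"].round(1),"gf",round(o["finger_force"],1))
print("shift cm",s.round(2),"turn",round(dy,2))
E
python3 go.py 488 -91 180 176.7
```

```text
t 0.1 pos [187.1 490.2 226.1] yaw 159.1 rpy [-3.14  -0.     2.777] q [ 1.06  0.34  1.52  0.    1.28 -0.15] w 91.8 F [0.4 0.3 0.1] gf 0.0
shift cm [-48.85 -43.55   4.66] turn -17.6
```

```bash
python3 -m crank '[[[1,-2,-2,0,0],[1,-5,-4.4,0,-1],[1,-8.5,-7.5,0,-3],[1,-12,-10.7,0,-5],[1,-15.5,-13.8,0,-7],[1,-19,-17,0,-9],[1,-22.5,-20,0,-11],[1,-26,-23.2,0,-13],[1,-29,-25.9,0,-15],[1,-31,-27.6,0,-17.6]]]'; python3 go.py 488 -91 150 176.7
```

```text
time: 1.1
tool_pos: [379.1, 119.7, 226.6]
tcp_rot: [-3.141, 0.0, 3.083]
contact_force: [0.5, 1.4, -1.0]
grip_width: 91.9
finger_force: 0.0
t 1.1 pos [379.1 119.7 226.6] yaw 176.67 rpy [-3.141  0.     3.083] q [ 0.11  0.11  1.84 -0.    1.2  -1.4 ] w 91.9 F [ 0.5  1.4 -1. ] gf 0.0
shift cm [-12.1  -20.39   7.67] turn -0.03
```

```bash
python3 -m crank '[[[1,-1,-2,0.5,0],[1,-2.5,-4.5,1.5,0],[1,-4.5,-7.5,3,0],[1,-6.5,-11,4.5,0],[1,-8.5,-14.5,6,0],[1,-10.5,-17.5,7,0],[1,-11.5,-19.5,7.5,0],[1,-12.1,-20.4,7.7,0],[1,-12.1,-20.4,7.7,0],[1,-12.1,-20.4,7.7,0]]]'; python3 go.py 488 -91 51 176.7
python3 - <<'E'
from h import *
p,d=save("scene","s1");p2,d=save("top","t1")
cv2.imwrite("pics/c1.png",np.vstack([cv2.resize(p[170:280,240:360],(600,400)[::1] if 0 else (436,300),interpolation=cv2.INTER_CUBIC),cv2.resize(p2[180:270,260:390],(436,300),interpolation=cv2.INTER_CUBIC)])[...,::-1])
E
```

```text
time: 2.1
tool_pos: [487.0, -87.7, 149.8]
tcp_rot: [3.141, -0.001, 3.084]
contact_force: [-0.4, 0.4, 0.1]
grip_width: 91.7
finger_force: 0.0
t 2.1 pos [487.  -87.7 149.8] yaw 176.71 rpy [ 3.141e+00 -1.000e-03  3.084e+00] q [-0.33  0.37  1.72  0.    1.06 -1.85] w 91.7 F [-0.4  0.4  0.1] gf 0.0
shift cm [-0.12 -0.33  9.88] turn 0.01
```

View pics/c1.png

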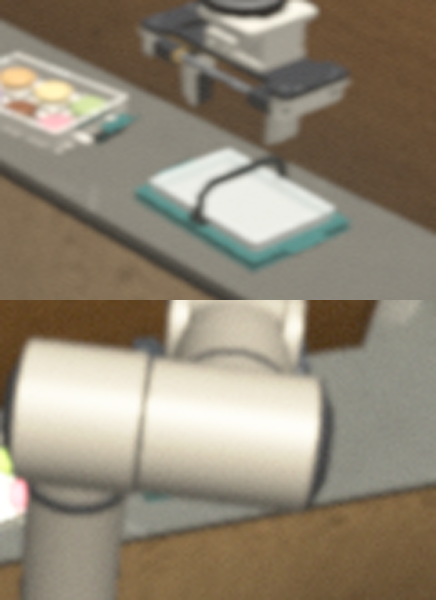

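The scene crop shows the open fingers straddling the handle line above the lid; the arm hides the lid from the top camera. I go down and grip.

```bash
python3 -m crank '[[[1,0,-0.2,1,0],[1,-0.1,-0.3,2.5,0],[1,-0.1,-0.3,4,0],[1,-0.1,-0.3,5.5,0],[1,-0.1,-0.3,7,0],[1,-0.1,-0.3,8.2,0],[1,-0.1,-0.3,9.2,0],[1,-0.1,-0.3,9.8,0],[1,-0.1,-0.3,9.8,0],[1,-0.1,-0.3,9.8,0]]]'; python3 -m crank '[[[0,0,0,0,0],[0,0,0,0,0],[0,0,0,0,0],[0,0,0,0,0],[0,0,0,0,0],[0,0,0,0,0],[0,0,0,0,0],[0,0,0,0,0],[0,0,0,0,0],[0,0,0,0,0]]]';python3 go.py 488 -91 200 176.7
```

```text
time: 3.2
tool_pos: [488.6, -91.7, 52.0]
tcp_rot: [-3.141, 0.001, 3.084]
contact_force: [0.2, -0.8, 0.0]
grip_width: 92.2
finger_force: 0.0
time: 4.2
tool_pos: [488.3, -91.6, 51.7]
tcp_rot: [3.141, -0.0, 3.084]
contact_force: [-0.2, 2.7, 0.9]
grip_width: 16.3
finger_force: 1.5
t 4.2 pos [488.3 -91.6  51.7] yaw 176.69 rpy [ 3.141 -0.     3.084] q [-0.34  0.51  1.82  0.    0.81 -1.85] w 16.3 F [-0.2  2.7  0.9] gf 1.5
shift cm [  0.03   0.06 -14.83] turn -0.01
```

```bash
python3 -m crank '[[[0,0,0,0,0],[0,0,0,0,0],[0,0,0,0,0],[0,0,0,0,0],[0,0,0,-1,0],[0,0,0,-3,0],[0,0,0,-6,0],[0,0,0,-9,0],[0,0,0,-11,0],[0,0,0,-12,0]]]';python3 go.py 484 205 170 187.2
```

```text
time: 5.2
tool_pos: [489.0, -92.0, 174.1]
tcp_rot: [-3.141, 0.003, 3.084]
contact_force: [0.5, -0.1, -1.9]
grip_width: 11.8
finger_force: 30.0
t 5.2 pos [489.  -92.  174.1] yaw 176.7 rpy [-3.141e+00  3.000e-03  3.084e+00] q [-0.34  0.34  1.68 -0.    1.12 -1.85] w 11.8 F [ 0.5 -0.1 -1.9] gf 30.0
shift cm [ 2.21 29.62  0.37] turn -10.5
```

```bash
python3 - <<'E'
from m import *
print(tri((227.4,193.1),(225.1,244)),tri((272.2,214.9),(277.9,227.7)))
ims=[]
for n,(x0,y0,w,h) in(("scene",(218,182,62,46)),("top",(218,216,68,40))):
    p=np.load(f"pics/{n}0.npz")["p"];c=cv2.resize(p[y0:y0+h,x0:x0+w],(w*8,h*8) if n=="scene" else (w*8,h*8),interpolation=cv2.INTER_CUBIC)
    for i in range(0,w,10): cv2.putText(c,str(x0+i),(i*8+4,10),0,.35,(255,0,0));cv2.line(c,(i*8+4,12),(i*8+4,18),(255,0,0))
    for i in range(0,h,10): cv2.putText(c,str(y0+i),(0,i*8+8),0,.35,(255,0,0))
    ims.append(cv2.copyMakeBorder(c,0,0,0,560-w*8,cv2.BORDER_CONSTANT))
v=np.vstack(ims);v=cv2.resize(v,None,fx=.85,fy=.85,interpolation=cv2.INTER_AREA);print(v.shape);cv2.imwrite("pics/c2.png",v[...,::-1])
E
```

```text
[472.19273975 318.00444143  24.0276798 ] [501.40863011  92.2305629   30.68948917]
(585, 476, 3)
```

View pics/c2.png

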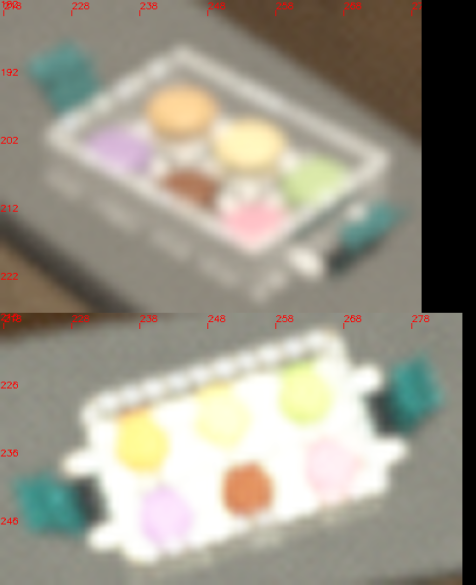

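```bash
python3 - <<'E'
from m import *
S=[(224.6,201.6),(244.4,188.4),(274.6,204.3),(255,218.6)]
T=[(238.1,251.8),(230,228.3),(267.5,218),(274.6,241.5)]
a=np.array([ray("scene",*q,34) for q in S]);b=np.array([ray("top",*q,34) for q in T]);
for z,q in((0,a),(0,b)):
    print(q.round(1)[:,:2].tolist(),q.mean(0).round(1),[np.linalg.norm(q[i]-q[i-3]).round(1) for i in range(4)],[np.degrees(np.arctan2(*(q[i]-q[j])[1::-1])).round(1) for i,j in((1,0),(2,3),(0,3),(1,2))])
for i in range(4): print(tri(S[i],T[i]).round(1))
E
```

```text
[[423.3, 269.5], [531.9, 287.0], [549.7, 131.0], [441.7, 114.4]] [486.6 200.5  34. ] [np.float64(110.0), np.float64(157.0), np.float64(109.3), np.float64(156.2)] [np.float64(9.1), np.float64(8.7), np.float64(96.8), np.float64(96.5)]
[[424.0, 271.0], [533.4, 287.7], [549.9, 127.3], [439.8, 118.1]] [486.8 201.   34. ] [np.float64(110.7), np.float64(161.2), np.float64(110.5), np.float64(153.7)] [np.float64(8.7), np.float64(4.8), np.float64(95.9), np.float64(95.9)]
[424.4 271.   32.7]
[533.2 287.9  33.3]
[547.6 127.7  37.3]
[442.5 117.4  30.8]
```

The tray crop shows rim corners at scene (224.6,201.6), (244.4,188.4), (274.6,204.3), (255,218.6), giving a centre near (487,201–204), yaw about 7°, and rim height about 33 mm. Next I bring the lid over it.

```bash
python3 -m crank '[[[0,0.1,1,0,0],[0,0.2,3.5,0,-1],[0,0.4,7,0,-2.5],[0,0.6,11,0,-4],[0,0.9,15,0,-5.5],[0,1.2,19,0,-7],[0,1.5,23,0,-8.5],[0,1.7,26,0,-9.5],[0,1.8,28.4,0,-10.2],[0,1.8,29.4,0,-10.3]]]';python3 go.py 486.7 203 122 187
```

```text
time: 6.2
tool_pos: [485.8, 205.2, 170.2]
tcp_rot: [3.141, -0.003, -3.017]
contact_force: [0.8, -0.7, -1.2]
grip_width: 11.5
finger_force: 30.0
t 6.2 pos [485.8 205.2 170.2] yaw -172.85 rpy [ 3.141e+00 -3.000e-03 -3.017e+00] q [ 0.25  0.4   1.6   0.    1.14 -1.44] w 11.5 F [ 0.8 -0.7 -1.2] gf 30.0
shift cm [-0.07 -0.23  4.82] turn 0.15
```

```bash
python3 -m crank '[[[0,0,0,0.3,0],[0,-0.1,-0.1,1,0.1],[0,-0.1,-0.2,2,0.1],[0,-0.1,-0.2,3,0.1],[0,-0.1,-0.2,4,0.1],[0,-0.1,-0.2,4.6,0.1],[0,-0.1,-0.2,4.8,0.1],[0,-0.1,-0.2,4.8,0.1],[0,-0.1,-0.2,4.8,0.1],[0,-0.1,-0.2,4.8,0.1]]]';python3 go.py 486.7 203 122 187
python3 - <<'E'
from m import *
p,d=save("scene","s2");save("top","t2")
x0,y0,w,h=215,165,74,62
c=cv2.resize(p[y0:y0+h,x0:x0+w],(w*10,h*10-20 if 0 else h*10),interpolation=cv2.INTER_CUBIC)
for i in range(5,w,10): cv2.putText(c,str(x0+i),(i*10+5,10),0,.35,(255,0,0));cv2.line(c,(i*10+5,12),(i*10+5,18),(255,0,0))
for i in range(5,h,10): cv2.putText(c,str(y0+i),(0,i*10+8),0,.35,(255,0,0))
cv2.imwrite("pics/c3.png",c[:600,...,::-1])
E
```

```text
time: 7.2
tool_pos: [488.8, 201.2, 124.2]
tcp_rot: [3.141, 0.001, -3.021]
contact_force: [0.3, -0.3, -1.5]
grip_width: 11.7
finger_force: 30.0
t 7.2 pos [488.8 201.2 124.2] yaw -173.09 rpy [ 3.141e+00  1.000e-03 -3.021e+00] q [ 0.25  0.45  1.66  0.    1.03 -1.45] w 11.7 F [ 0.3 -0.3 -1.5] gf 30.0
shift cm [0.18 0.2  0.22] turn -0.09
```

View pics/c3.png

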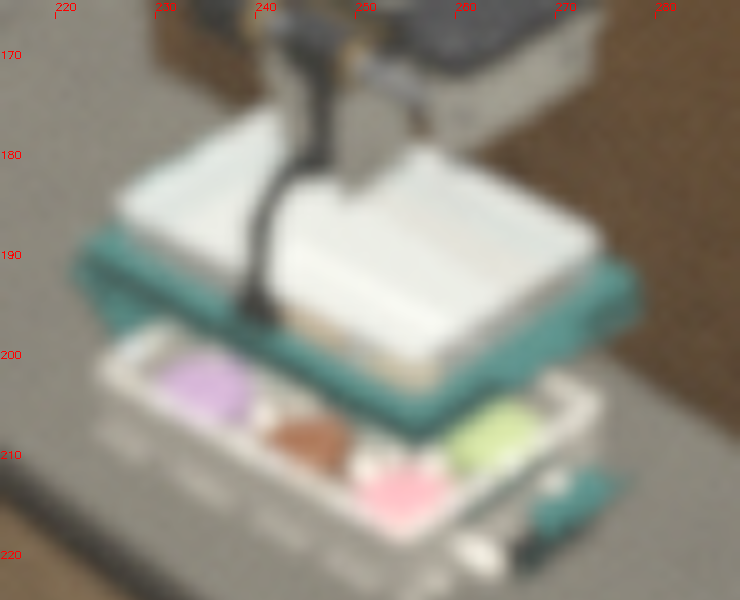

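The crop shows the lid hovering level: near skirt corner at about (256.0,208.7), tray near corner at (254.5,218.7), tray left corner at (224.5,201.5). The right clip's tab is at about (273,215).

```bash
python3 - <<'E'
from m import *
p=np.load("pics/s2.npz")["p"];hsv=cv2.cvtColor(p,cv2.COLOR_RGB2HSV)
teal=((hsv[...,0]>75)&(hsv[...,0]<100)&(hsv[...,1]>60))
teal[:,:215]=0;teal[:,290:]=0;teal[:180]=0;teal[225:]=0
# subpixel lower edge: saturation crossing
sat=hsv[...,1].astype(float);tealish=(p[...,1].astype(float)-p[...,0])  # G-R
E=[]
for u in range(230,255):
    col=tealish[185:215,u];i=np.argmax(col);h=col[i]/2
    j=i
    while col[j]>h: j+=1
    E.append((u,185+j-1+(col[j-1]-h)/(col[j-1]-col[j])))
E=np.array(E)
ok=np.ones(len(E),bool)
for _ in range(3):
    c=np.polyfit(E[ok,0],E[ok,1],1);r=E[:,1]-np.polyval(c,E[:,0]);ok=abs(r)<.5
print(c,ok.sum(),r.round(1))
z=72.5;T=np.array([488.8,201.2]);th=np.radians(6.95)
ex=np.array([np.cos(th),np.sin(th)]);ey=np.array([-np.sin(th),np.cos(th)])
P=np.array([ray("scene",u,np.polyval(c,u),z)[:2] for u in(232,254)])
d=P[0]-P[1];print("edge yaw",np.degrees(np.arctan2(d[1],d[0]))-90,"edge x rel TCP (lid frame; -59.5 nominal)",((P-T)@ex).round(1))
k=ray("scene",256,208.7,z)[:2];print("near corner rel TCP",(k-T)@ex,(k-T)@ey)
kt=ray("scene",254.7,218.65,34)[:2];kl=ray("scene",224.5,201.5,34)[:2]
for a in(kt,kl):print("tray corner rel TCP",(a-T)@ex,(a-T)@ey)
E
```

```text
[ 0.51357816 76.99684922] 23 [ 1.5  0.5  0.  -0.2 -0.1 -0.  -0.4 -0.1  0.1  0.2  0.2  0.1 -0.1 -0.2
 -0.5 -0.3 -0.2 -0.2  0.   0.   0.2  0.2  0.2  0.  -0. ]
edge yaw 8.27289524781402 edge x rel TCP (lid frame; -59.5 nominal) [-50.4 -47.9]
near corner rel TCP -48.62028195157117 -79.01323297926267
tray corner rel TCP -58.197468542424524 -79.84576585304707
tray corner rel TCP -56.57760681612167 76.44338445874085
```

```bash
python3 - <<'E'
from m import *
print("lugs mid",ray("top",252.06,236.8,10).round(1))
def edge(n,img,us,v0,v1,lower=True):
    p=np.load(f"pics/{img}.npz")["p"].astype(float);g=p[...,1]-p[...,0];E=[]
    for u in us:
        col=g[v0:v1,u]; j=np.nonzero(col>0.5*np.percentile(col,95))[0]; j=j[-1]; h=.5*np.percentile(col,95)
        if j+1>=len(col): continue
        E.append((u,v0+j+(col[j]-h)/(col[j]-col[j+1])))
    E=np.array(E);ok=np.ones(len(E),bool)
    for _ in range(4):
        c=np.polyfit(E[ok,0],E[ok,1],1);r=E[:,1]-np.polyval(c,E[:,0]);ok=abs(r)<.6
    return c,ok.sum(),r.round(1)
T=np.array([488.4,-91.7]);th=np.radians(-3.3);ex=np.array([np.cos(th),np.sin(th)]);ey=np.array([-ex[1],ex[0]])
for n,img,us,v0,v1 in(("scene","scene0",range(284,308),235,272),("top","top0",range(304,340),222,246)):
    c,k,r=edge(n,img,us,v0,v1);P=np.array([ray(n,u,np.polyval(c,u),0)[:2] for u in(us[0],us[-1])])
    print(n,c,k,r.tolist(),P.round(1).tolist(),"rel x",((P-T)@ex).round(1))
E
```

```text
lugs mid [488.6 204.3  10. ]
scene [ 0.827122   12.95705683] 21 [-0.4, -0.2, 0.2, 0.1, -0.2, -0.2, -0.1, 0.4, 0.9, 0.9, 0.7, 0.4, 0.2, 0.1, -0.1, 0.0, 0.0, -0.2, 0.1, 0.1, 0.2, -0.1, -0.4, -0.1] [[438.5, -41.8], [431.3, -160.2]] rel x [-52.7 -53.1]
top [-1.22913872e-01  2.76714752e+02] 35 [-0.4, -0.1, 0.1, -0.0, -0.0, -0.0, -0.1, -0.1, 0.0, 0.1, 0.0, 0.1, -0.1, -0.1, -0.1, 0.0, 0.0, 0.2, 0.4, 0.6, 0.7, 0.1, -0.0, -0.1, -0.0, 0.0, 0.1, 0.1, -0.1, -0.2, -0.3, -0.1, -0.0, 0.0, -0.0, -0.1] [[439.9, -5.9], [430.7, -153.5]] rel x [-53.4 -54. ]
```

```bash
python3 -m crank '[[[0,0.2,0,0.3,0],[0,0.5,0,0.8,0],[0,0.8,0.1,1.4,0],[0,1,0.1,2,0],[0,1,0.1,2.5,0],[0,1,0.1,2.7,0],[0,1,0.1,2.7,0],[0,1,0.1,2.7,0],[0,1,0.1,2.7,0],[0,1,0.1,2.7,0]]]';python3 go.py 486.7 203 122 187
python3 - <<'E'
from m import *
p,d=save("scene","s3")
x0,y0,w,h=215,172,74,58
c=cv2.resize(p[y0:y0+h,x0:x0+w],(w*10,h*10),interpolation=cv2.INTER_CUBIC)
for i in range(5,w,10): cv2.putText(c,str(x0+i),(i*10+5,10),0,.35,(255,0,0));cv2.line(c,(i*10+5,12),(i*10+5,18),(255,0,0))
for i in range(8,h,10): cv2.putText(c,str(y0+i),(0,i*10+8),0,.35,(255,0,0))
cv2.imwrite("pics/c4.png",c[...,::-1])
E
```

```text
time: 8.3
tool_pos: [478.6, 200.9, 96.9]
tcp_rot: [3.141, 0.001, -3.021]
contact_force: [0.7, -0.4, -1.9]
grip_width: 11.7
finger_force: 30.0
t 8.3 pos [478.6 200.9  96.9] yaw -173.1 rpy [ 3.141e+00  1.000e-03 -3.021e+00] q [ 0.25  0.47  1.72  0.    0.95 -1.44] w 11.7 F [ 0.7 -0.4 -1.9] gf 30.0
shift cm [-0.83  0.11 -2.51] turn -0.1
```

View pics/c4.png

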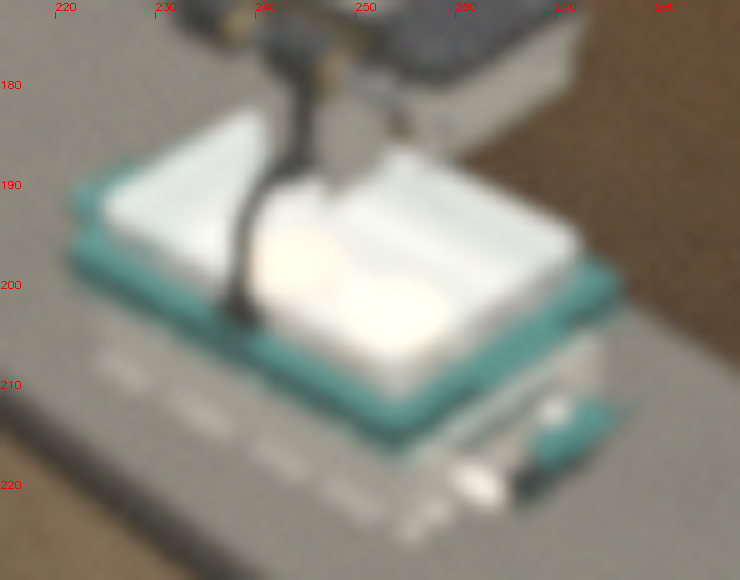

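The lid is low over the tray now: skirt near corner (254.0,217.0), left corner (221.7,198.7), right corner (276.0,201.7). The tray's foot corner shows at (255.5,225.5).

```bash
python3 - <<'E'
from m import *
T=np.array([478.6,200.9]);th=np.radians(6.9);ex=np.array([np.cos(th),np.sin(th)]);ey=np.array([-ex[1],ex[0]])
f=lambda u,v,z:np.round([(ray("scene",u,v,z)[:2]-T)@ex,(ray("scene",u,v,z)[:2]-T)@ey],1)
for nm,u,v,z in(("lid near",254,217,45.2),("lid left",221.7,198.7,45.2),("lid right",276,201.7,45.2),("tray near",254.8,218.65,34),("tray left",224.5,201.5,34),("tray right",274.8,204.6,34),("tray far",244.4,188.4,34),("foot",255.5,225.5,0)): print(nm,f(u,v,z))
p=np.load("pics/s3.npz")["p"].astype(float);g=p[...,1]-p[...,0];E=[]
for u in range(225,251):
    col=g[190:222,u];h=.5*np.percentile(col,95);j=np.nonzero(col>h)[0][-1];E.append((u,190+j+(col[j]-h)/(col[j]-col[j+1])))
E=np.array(E);ok=np.ones(len(E),bool)
for _ in range(4):
    c=np.polyfit(E[ok,0],E[ok,1],1);r=E[:,1]-np.polyval(c,E[:,0]);ok=abs(r)<.6
print(ok.sum(),[f(u,np.polyval(c,u),45.2) for u in(226,238,252)])
E
```

```text
lid near [-52.8 -82.5]
lid left [-51.1  84.5]
lid right [ 66.4 -81.3]
tray near [-47.7 -81.1]
tray left [-46.5  75.5]
tray right [ 61.3 -79.7]
tray far [63.2 79. ]
foot [-44.6 -79.9]
26 [array([-52.6,  59.9]), array([-52.9,  -2.9]), array([-53.2, -73.2])]
```

```bash
python3 -m crank '[[[0,-0.1,-0.1,0,0],[0,-0.1,-0.1,0.2,0],[0,-0.1,-0.1,0.4,0],[0,-0.1,-0.1,0.6,0],[0,-0.1,-0.1,0.8,0],[0,-0.1,-0.1,1,0],[0,-0.1,-0.1,1.2,0],[0,-0.1,-0.1,1.3,0],[0,-0.1,-0.1,1.4,0],[0,-0.1,-0.1,1.4,0]]]';python3 go.py 486.7 203 122 187; python3 -c "
from plant import bot;print(bot.get_obs()['moment'])"
```

```text
time: 9.35
tool_pos: [479.5, 200.0, 82.6]
tcp_rot: [3.142, -0.0, -3.021]
contact_force: [0.2, 0.1, -2.3]
grip_width: 11.4
finger_force: 30.0
t 9.35 pos [479.5 200.   82.6] yaw -173.1 rpy [ 3.142 -0.    -3.021] q [ 0.25  0.5   1.73  0.    0.92 -1.44] w 11.4 F [ 0.2  0.1 -2.3] gf 30.0
shift cm [-0.75  0.21 -3.94] turn -0.1
[ 0.00754815  0.0379255  -0.02324351]
```

```bash
python3 -m crank '[[[0,0,0,0.1,0],[0,0,0,0.2,0],[0,0,0,0.3,0],[0,0,0,0.4,0],[0,0,0,0.5,0],[0,0,0,0.6,0],[0,0,0,0.7,0],[0,0,0,0.8,0],[0,0,0,0.9,0],[0,0,0,0.9,0]]]';python3 -c "
from plant import bot;print(bot.get_obs()['moment'])"
```

```text
time: 10.35
tool_pos: [480.0, 200.3, 73.8]
tcp_rot: [3.141, 0.001, -3.021]
contact_force: [2.6, 4.0, -1.6]
grip_width: 11.5
finger_force: 30.0
[ 0.5027085  -0.36434011  0.00227442]
```

```bash
python3 -m crank '[[[0,0,0.05,0,0],[0,-0.05,0.1,0,0],[0,-0.05,0.15,0,0],[0,-0.05,0.15,0.1,0],[0,-0.05,0.15,0.1,0],[0,-0.05,0.15,0.2,0],[0,-0.05,0.15,0.2,0],[0,-0.05,0.15,0.3,0],[0,-0.05,0.15,0.3,0],[0,-0.05,0.15,0.3,0]]]';python3 -c "
from plant import bot;print(bot.get_obs()['moment'])"
```

```text
time: 11.35
tool_pos: [480.3, 201.3, 73.1]
tcp_rot: [-3.141, 0.002, -3.021]
contact_force: [-4.3, -3.5, 21.4]
grip_width: 11.3
finger_force: 30.0
[-0.62843017  0.70071349 -0.00120522]
```

```bash
python3 -m crank '[[[0,0,0,-0.2,0],[1,0,0,-0.2,0],[1,0,0,-0.2,0],[1,0,0,-0.2,0],[1,0,0,-0.2,0],[1,0,0,-0.2,0],[1,0,0,-0.2,0],[1,0,0,-0.2,0],[1,0,0,-0.2,0],[1,0,0,-0.2,0]]]';python3 -m crank '[[[1,0,0,-0.5,0],[1,0,0,-1.5,0],[1,0,0,-3,0],[1,0,0,-4.5,0],[1,0,0,-6,0],[1,0,0,-7.5,0],[1,0,0,-8.5,0],[0,0,0,-9,0],[0,0,0,-9,0],[0,0,0,-9,0]]]';python3 go.py 465.7 375.9 150 186.9; python3 -c "
from m import *
print('bowl',ray('top',161,234,40),'mug',ray('top',152,256,70),ray('scene',183,161,60),'bowl',ray('scene',209,157,45))"
```

```text
time: 12.35
tool_pos: [479.9, 201.5, 72.7]
tcp_rot: [3.141, 0.0, -3.021]
contact_force: [0.1, -0.2, -0.5]
grip_width: 78.7
finger_force: 0.0
time: 13.35
tool_pos: [479.6, 201.4, 162.4]
tcp_rot: [-3.142, -0.001, -3.021]
contact_force: [-0.2, 0.7, -0.1]
grip_width: 72.5
finger_force: 0.0
t 13.35 pos [479.6 201.4 162.4] yaw -173.1 rpy [-3.142e+00 -1.000e-03 -3.021e+00] q [ 0.25  0.4   1.63  0.    1.11 -1.44] w 72.5 F [-0.2  0.7 -0.1] gf 0.0
shift cm [-0.72 17.49  1.23] turn -0.0
bowl [559.78023652 568.31566863  40.        ] mug [457.23144438 605.65803957  70.        ] [446.80757335 581.43965919  60.        ] bowl [557.63294086 556.49391882  45.        ]
```

```bash
python3 -m crank '[[[0,0,1,0,0],[0,-0.1,3,0,0],[0,-0.2,6,0,0],[0,-0.3,9,0,0],[0,-0.5,12,0,0],[0,-0.6,15,0,0],[0,-0.7,17,0.5,0],[0,-0.7,17.5,2,0],[0,-0.7,17.5,4,0],[0,-0.7,17.5,6,0]]]';python3 go.py 465.7 375.9 13 186.9
```

```text
time: 14.35
tool_pos: [465.0, 377.1, 101.4]
tcp_rot: [-3.142, -0.001, -3.02]
contact_force: [0.0, 0.1, 0.2]
grip_width: 0.4
finger_force: 0.0
t 14.35 pos [465.  377.1 101.4] yaw -173.04 rpy [-3.142e+00 -1.000e-03 -3.020e+00] q [ 0.55  0.59  1.48  0.    1.07 -1.14] w 0.4 F [0.  0.1 0.2] gf 0.0
shift cm [-0.06 -0.13  8.84] turn 0.06
```

```bash
python3 - <<'E'
from m import *
p,d=save("scene","s4")
x0,y0,w,h=205,165,84,64
c=cv2.resize(p[y0:y0+h,x0:x0+w],(w*9,h*9),interpolation=cv2.INTER_CUBIC)
for i in range(5,w,10): cv2.putText(c,str(x0+i),(i*9+4,10),0,.35,(255,0,0))
for i in range(5,h,10): cv2.putText(c,str(y0+i),(0,i*9+8),0,.35,(255,0,0))
cv2.imwrite("pics/c5.png",c[...,::-1])
E
```

```text
(no output)
```

View pics/c5.png

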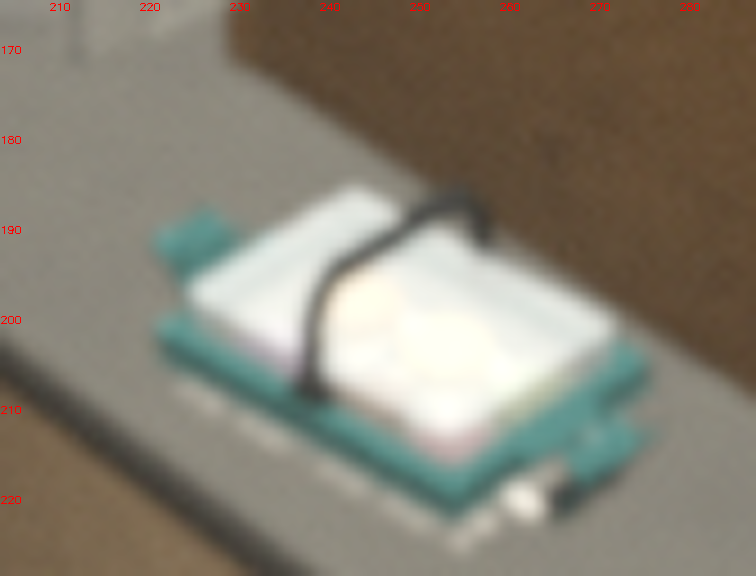

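The lid sits down evenly all round. The left clip tab is at (224,190) and the right one at (272,214), both still leaning out. I go down outside the left tab.

```bash
python3 -m crank '[[[0,0,-0.1,1,0],[0,0,-0.1,2.5,0],[0,0,-0.1,4,0],[0,0,-0.1,5.5,0],[0,0,-0.1,7,0],[0,0,-0.1,8,0],[0,0,-0.1,8.6,0],[0,0,-0.1,8.8,0],[0,0,-0.1,8.8,0],[0,0,-0.1,8.8,0]]]';python3 -m crank '[[[0,0,-0.3,0,0],[0,0,-0.6,0,0],[0,0,-0.9,0,0],[0,0,-1.2,0,0],[0,0,-1.5,0,0],[0,0,-1.8,0,0],[0,0,-2.1,0,0],[0,0,-2.4,0,0],[0,0,-2.7,0,0],[0,0,-2.7,0,0]]]'
```

```text
time: 15.4
tool_pos: [466.3, 375.4, 15.4]
tcp_rot: [3.141, 0.001, -3.021]
contact_force: [-0.6, 0.4, 1.0]
grip_width: 0.1
finger_force: 0.0
time: 16.4
tool_pos: [470.0, 349.7, 15.8]
tcp_rot: [3.139, 0.003, -3.022]
contact_force: [0.4, 5.8, 3.2]
grip_width: 0.2
finger_force: 2.8
```

```bash
python3 -m crank '[[[0,0,-0.1,-0.2,0],[0,0,-0.3,-0.5,0],[0,0,-0.5,-0.8,0],[0,0,-0.7,-1,0],[0,0,-0.9,-1.2,0],[0,0,-1.1,-1.4,0],[0,0,-1.3,-1.5,0],[0,0,-1.5,-1.6,0],[0,0,-1.7,-1.6,0],[0,0,-1.7,-1.6,0]]]';python3 - <<'E'
from m import *
p,d=save("scene","s5")
q=np.load("pics/s4.npz")["p"]
x0,y0,w,h=205,165,84,64
f=lambda p:cv2.resize(p[y0:y0+h,x0:x0+w],(w*6,300),interpolation=cv2.INTER_CUBIC)
cv2.imwrite("pics/c6.png",np.vstack([f(q),f(p)])[...,::-1])
g=lambda p:p[190:225,230:285].astype(np.float32).mean(-1)
print(cv2.phaseCorrelate(g(q),g(p)))
E
```

```text
time: 17.4
tool_pos: [470.9, 330.9, 30.5]
tcp_rot: [-3.141, -0.001, -3.021]
contact_force: [-0.3, 0.2, -0.8]
grip_width: 0.3
finger_force: 0.2
((0.4494400351444199, 0.23676886077747028), 1.0104250965295014)
```

View pics/c6.png

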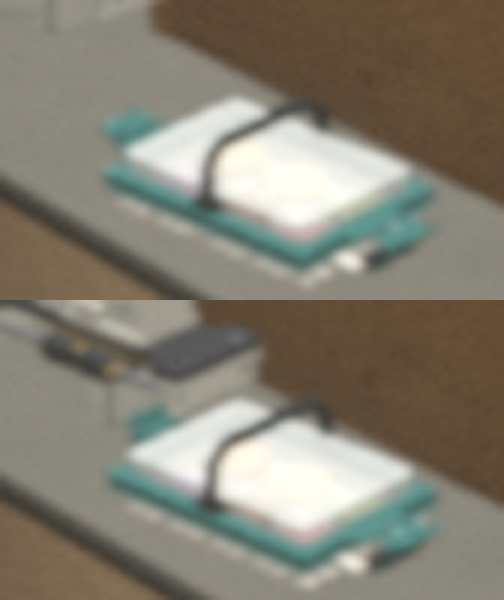

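The left clip has risen well with the lid still level, and the carrier slid only about 2 mm. I push on to shut.

```bash
python3 -m crank '[[[0,0,-0.1,0,0],[0,0,-0.2,0,0],[0,0,-0.3,0,0],[0,0,-0.4,0,0],[0,0,-0.5,0,0],[0,0,-0.6,0,0],[0,0,-0.7,0,0],[0,0,-0.8,0,0],[0,0,-0.8,0,0],[0,0,-0.8,0,0]]]'; python3 -m crank '[[[0,0,0,0,0],[0,0,-0.1,0,0],[0,0,-0.1,0,0],[0,0,-0.2,0,0],[0,0,-0.2,0,0],[0,0,-0.3,0,0],[0,0,-0.3,0,0],[0,0,-0.3,0,0],[0,0,-0.3,0,0],[0,0,-0.3,0,0]]]'
```

```text
time: 18.45
tool_pos: [472.3, 324.0, 30.9]
tcp_rot: [3.141, 0.001, -3.021]
contact_force: [-1.0, 4.5, 1.1]
grip_width: -0.1
finger_force: 2.7
time: 19.45
tool_pos: [472.6, 321.0, 30.9]
tcp_rot: [3.141, 0.001, -3.021]
contact_force: [-1.3, 5.0, 0.3]
grip_width: 0.4
finger_force: 2.6
```

```bash
python3 -m crank '[[[0,0,0.3,0,0],[0,0,1,0,0],[0,0,2,0,0],[0,0,3.5,-1,0],[0,0,4.5,-3,0],[0,0,5,-6,0],[0,0,5,-9,0],[0,0,5,-11,0],[0,0,5,-12,0],[0,0,5,-12,0]]]'; python3 - <<'E'
from m import *
p,d=save("scene","s6");q=np.load("pics/s4.npz")["p"]
g=lambda p:p[190:225,230:285].astype(np.float32).mean(-1)
(du,dv),_=cv2.phaseCorrelate(g(q),g(p));print(du,dv,ray("scene",250+du,205+dv,50)-ray("scene",250,205,50))
hsv=cv2.cvtColor(p,cv2.COLOR_RGB2HSV)
x0,y0,w,h=205,165,84,64
f=lambda p:cv2.resize(p[y0:y0+h,x0:x0+w],(w*9,h*9),interpolation=cv2.INTER_CUBIC)
cv2.imwrite("pics/c7.png",f(p)[...,::-1])
E
python3 go.py 512 -10 150 186.9
```

```text
time: 20.45
tool_pos: [466.9, 370.8, 151.8]
tcp_rot: [3.141, 0.002, -3.021]
contact_force: [-0.3, 0.8, -0.2]
grip_width: 0.2
finger_force: 0.0
0.9039609997132843 0.6196859741065737 [ 0.03952782 -5.12971357  0.        ]
t 20.5 pos [466.3 370.3 150.5] yaw -173.09 rpy [-3.142  0.    -3.021] q [ 0.54  0.54  1.43 -0.    1.17 -1.15] w 0.5 F [-0.   0.2 -1.1] gf 0.0
shift cm [  0.04 -38.3    0.05] turn 0.01
```

View pics/c7.png

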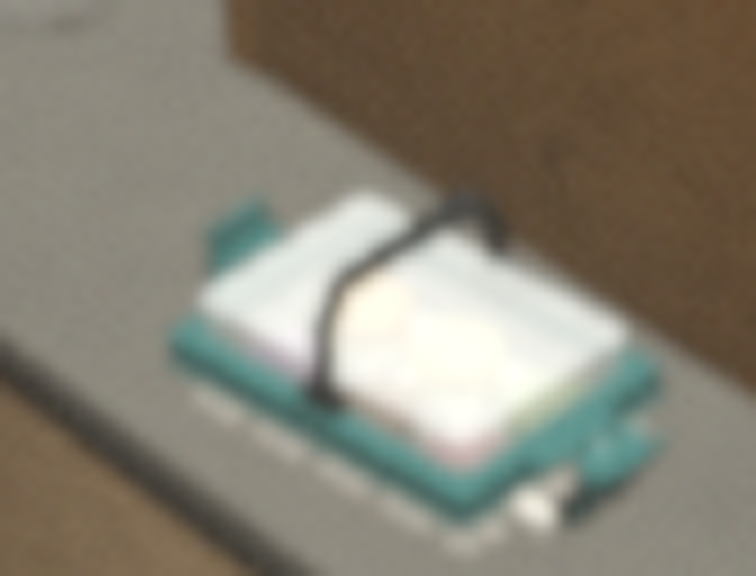

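The left clip is now upright against the lid end, tab at about (231.5,190.5). The lid is still level and the right clip is unchanged. Next the right end.

```bash
python3 -c "
from m import *
p=np.load('pics/s6.npz')['p'];hsv=cv2.cvtColor(p,cv2.COLOR_RGB2HSV)
t=(hsv[...,0]>75)&(hsv[...,0]<100)&(hsv[...,1]>70);t[:180]=0;t[230:]=0;t[:,:215]=0;t[:,290:]=0
for m,s,c in comps(t,8):print(s,c)
ey=np.array([-.12,.993,0]);ex=np.array([.993,.12,0])
for th in (0,.1,.2,.3,.5,.8):
  y=92+40*np.sin(th)+12*np.cos(th);z=10+40*np.cos(th)-12*np.sin(th)
  print(th,np.round([proj('scene',np.array([486.7,197,0])+ey*y+ex*k+[0,0,z]) for k in(-18,18)],1).tolist())
"
python3 -m crank '[[[0,0,-2,0,0],[0,0,-6,0,0],[0,0,-10,0,0],[0,0,-14,0,0],[0,0,-18,0,0],[0,0,-22,0,0],[0,0,-26,0,0],[0,0,-30,0,0],[0,0,-33,0,0],[0,0,-34,0,0]]]';python3 go.py 508 21 15 186.9
```

```text
[229 189   6   5  17] [231.23529412 191.        ]
[225 201  52  21 198] [255.70707071 212.47474747]
0 [[226.7, 191.4], [233.5, 187.3]]
0.1 [[226.0, 191.3], [232.8, 187.2]]
0.2 [[225.4, 191.3], [232.2, 187.2]]
0.3 [[224.8, 191.4], [231.6, 187.3]]
0.5 [[223.7, 191.9], [230.5, 187.8]]
0.8 [[222.6, 193.4], [229.3, 189.3]]
time: 21.5
tool_pos: [506.8, 30.1, 149.2]
tcp_rot: [3.141, -0.003, -3.024]
contact_force: [-0.6, 0.6, -0.5]
grip_width: 0.5
finger_force: 0.0
t 21.5 pos [506.8  30.1 149.2] yaw -173.28 rpy [ 3.141e+00 -3.000e-03 -3.024e+00] q [-0.09  0.39  1.68 -0.    1.07 -1.78] w 0.5 F [-0.6  0.6 -0.5] gf 0.0
shift cm [-0.05 -0.92 13.42] turn -0.18
```

```bash
python3 -m crank '[[[0,0,-0.3,1,0],[0,0,-0.6,3,0],[0,0,-0.6,5.5,0],[0,0,-0.6,8,0],[0,0,-0.6,10,0],[0,0,-0.6,12,0],[0,0,-0.6,13,0],[0,0,-0.6,13.4,0],[0,0,-0.6,13.4,0],[0,0,-0.6,13.4,0]]]';python3 -m crank '[[[0,0,0.3,0,0],[0,0,0.6,0,0],[0,0,0.9,0,0],[0,0,1.2,0,0],[0,0,1.5,0,0],[0,0,1.8,0,0],[0,0,2,0,0],[0,0,2.1,0,0],[0,0,2.1,0,0],[0,0,2.1,0,0]]]'
```

```text
time: 22.5
tool_pos: [508.6, 26.9, 17.3]
tcp_rot: [-3.141, 0.001, -3.021]
contact_force: [-1.7, -0.5, 0.5]
grip_width: 0.4
finger_force: 0.0
time: 23.5
tool_pos: [505.6, 47.5, 16.7]
tcp_rot: [3.142, 0.0, -3.021]
contact_force: [-0.6, -0.1, 0.0]
grip_width: 0.4
finger_force: 0.0
```

```bash
python3 -m crank '[[[0,0,0.2,-0.2,0],[0,0,0.4,-0.5,0],[0,0,0.6,-0.8,0],[0,0,0.8,-1,0],[0,0,1,-1.2,0],[0,0,1.2,-1.4,0],[0,0,1.4,-1.5,0],[0,0,1.6,-1.6,0],[0,0,1.8,-1.6,0],[0,0,1.8,-1.6,0]]]';python3 -m crank '[[[0,0,0.1,0,0],[0,0,0.2,0,0],[0,0,0.3,0,0],[0,0,0.4,0,0],[0,0,0.5,0,0],[0,0,0.6,0,0],[0,0,0.7,0,0],[0,0,0.8,0,0],[0,0,0.8,0,0],[0,0,0.8,0,0]]]'; python3 - <<'E'
from m import *
p,d=save("scene","s7");q=np.load("pics/s6.npz")["p"]
g=lambda p:p[192:222,225:260].astype(np.float32).mean(-1)
(du,dv),_=cv2.phaseCorrelate(g(q),g(p));print(du,dv,ray("scene",250+du,205+dv,50)-ray("scene",250,205,50))
E
```

```text
time: 24.5
tool_pos: [503.5, 65.6, 32.8]
tcp_rot: [3.141, 0.0, -3.021]
contact_force: [0.2, -0.7, -0.0]
grip_width: 0.3
finger_force: 0.4
time: 25.5
tool_pos: [502.4, 73.4, 32.7]
tcp_rot: [3.141, -0.0, -3.021]
contact_force: [-0.1, -0.7, -0.6]
grip_width: 0.5
finger_force: 0.3
-0.22230524215546765 0.006287201967074552 [-0.6210543   0.51629184  0.        ]
```

```bash
python3 -m crank '[[[0,0,0.1,0,0],[0,0,0.1,0,0],[0,0,0.2,0,0],[0,0,0.2,0,0],[0,0,0.3,0,0],[0,0,0.3,0,0],[0,0,0.4,0,0],[0,0,0.4,0,0],[0,0,0.4,0,0],[0,0,0.4,0,0]]]'
```

```text
time: 26.55
tool_pos: [502.2, 76.9, 32.8]
tcp_rot: [-3.141, 0.0, -3.021]
contact_force: [0.7, -5.1, 1.0]
grip_width: 0.6
finger_force: 2.6
```

```bash
python3 -m crank '[[[0,0,0.1,0,0],[0,0,0.1,0,0],[0,0,0.2,0,0],[0,0,0.2,0,0],[0,0,0.2,0,0],[0,0,0.2,0,0],[0,0,0.2,0,0],[0,0,0.2,0,0],[0,0,0.2,0,0],[0,0,0.2,0,0]]]'; python3 -m crank '[[[0,0,-0.3,0,0],[0,0,-1,0,0],[0,0,-2,0,0],[0,0,-3.5,-1,0],[0,0,-4.5,-3,0],[0,0,-5,-6,0],[0.6,0,-5,-9,0],[0.6,0,-5,-11,0],[0.6,0,-5,-12,0],[0.6,0,-5,-12,0]]]'; python3 - <<'E'
from m import *
p,d=save("scene","s7");save("top","t7");q=np.load("pics/s6.npz")["p"]
g=lambda p:p[185:222,225:260].astype(np.float32).mean(-1)
(du,dv),_=cv2.phaseCorrelate(g(q),g(p));dd=ray("scene",250+du,205+dv,50)-ray("scene",250,205,50);print(du,dv,dd)
hsv=cv2.cvtColor(p,cv2.COLOR_RGB2HSV)
t=(hsv[...,0]>75)&(hsv[...,0]<100)&(hsv[...,1]>70);t[:180]=0;t[230:]=0;t[:,:215]=0;t[:,290:]=0
for m,s,c in comps(t,8):print(s,c)
ey=np.array([-.12,.993,0])
for th in(0,.3,.8):
  y=92+40*np.sin(th)+12*np.cos(th);z=10+40*np.cos(th)-12*np.sin(th);print(th,proj("scene",np.array([486.7,197,z])+dd-ey*y))
for r in range(204,222): print(r,"".join("#" if x else "." for x in t[r,250:285]))
E
```

```text
time: 27.55
tool_pos: [501.9, 79.0, 32.8]
tcp_rot: [-3.141, 0.0, -3.021]
contact_force: [1.7, -5.1, 1.5]
grip_width: 0.7
finger_force: 2.6
time: 28.55
tool_pos: [508.5, 28.9, 154.2]
tcp_rot: [-3.141, 0.003, -3.022]
contact_force: [0.2, -0.0, 0.0]
grip_width: 28.1
finger_force: 0.0
-0.6208402154252752 -0.5268819203696289 [0.36352898 4.01217462 0.        ]
[228 189   6   4  16] [230.3125 190.5   ]
[224 201  14  10  42] [230.11904762 205.47619048]
[239 205  37  16 119] [258.79831933 213.4789916 ]
0 (np.float64(270.25283864638567), np.float64(210.45702146040418))
0.3 (np.float64(272.6274620180832), np.float64(212.8922581793283))
0.8 (np.float64(275.55942184458775), np.float64(217.83240755473724))
204 ...................................
205 ........................##.........
206 .......................###.........
207 ......................####.........
208 ....................######.........
209 ...................#####...........
210 .................#####.............
211 ................######.............
212 ..............######...............
213 .............######................
214 ...........#######.................
215 ..........######...................
216 ##.......####......................
217 ####...####........................
218 ##########.........................
219 ..#######..........................
220 ....###............................
221 ...................................
```

```bash
python3 go.py 487 201.3 150 186.9; python3 -m crank '[[[0.7,0,1,0,0],[0.7,0,3,0,0],[0.7,0,6,0,0],[0.7,0,9,0,0],[0.7,0,12,0,0],[0.7,0,14.5,0,0],[0.7,0,16.5,0,0],[0.7,0,17.3,0,0],[0.7,0,17.3,0,0],[0.7,0,17.3,0,0]]]';python3 go.py 487 201.3 73 186.9
```

```text
t 28.65 pos [507.3  29.3 152.1] yaw -173.12 rpy [ 3.141e+00 -1.000e-03 -3.022e+00] q [-0.09  0.39  1.68  0.    1.08 -1.78] w 35.8 F [ 0.5  1.2 -0.3] gf 0.0
shift cm [-0.05 17.32  0.21] turn -0.02
time: 29.65
tool_pos: [486.7, 200.9, 152.2]
tcp_rot: [-3.141, -0.001, -3.021]
contact_force: [-0.0, 0.6, 0.2]
grip_width: 64.2
finger_force: 0.0
t 29.65 pos [486.7 200.9 152.2] yaw -173.09 rpy [-3.141e+00 -1.000e-03 -3.021e+00] q [ 0.25  0.42  1.63 -0.    1.1  -1.45] w 64.2 F [-0.   0.6  0.2] gf 0.0
shift cm [-0.04  0.04  7.92] turn 0.01
```

```bash
python3 -m crank '[[[0.7,0,0,1,0],[0.7,0,0,2.5,0],[0.7,0,0,4,0],[0.7,0,0,5.5,0],[0.7,0,0,6.8,0],[0.7,0,0,7.5,0],[0.7,0,0,7.9,0],[0.7,0,0,7.9,0],[0.7,0,0,7.9,0],[0,0,0,7.9,0]]]';python3 -m crank '[[[0,0,0,0,0],[0,0,0,0,0],[0,0,0,0,0],[0,0,0,0,0],[0,0,0,0,0],[0,0,0,0,0],[0,0,0,0,0],[0,0,0,0,0],[0,0,0,0,0],[0,0,0,0,0]]]'
```

```text
time: 30.65
tool_pos: [487.4, 201.4, 74.3]
tcp_rot: [3.141, 0.001, -3.021]
contact_force: [0.4, -0.1, -0.6]
grip_width: 59.8
finger_force: 0.0
time: 31.65
tool_pos: [487.0, 201.3, 73.7]
tcp_rot: [3.142, 0.0, -3.021]
contact_force: [0.2, -0.5, -0.2]
grip_width: 11.3
finger_force: 30.0
```

Gripped at full force. I lift slowly by 2 cm first to check the weight hangs from both clips.

```bash
python3 -m crank '[[[0,0,0,0,0],[0,0,0,0,0],[0,0,0,-0.2,0],[0,0,0,-0.4,0],[0,0,0,-0.7,0],[0,0,0,-1,0],[0,0,0,-1.4,0],[0,0,0,-1.8,0],[0,0,0,-2,0],[0,0,0,-2,0]]]';python3 -c "
from plant import bot;o=bot.get_obs();print(o['moment'],o['contact_force'])"; python3 -c "
from m import *
p,d=save('scene','s8')
r=proj('scene',[487,201,0]);print(r)
hsv=cv2.cvtColor(p,cv2.COLOR_RGB2HSV)
q=np.load('pics/s7.npz')['p']
g=lambda p:p[200:228,222:270].astype(np.float32).mean(-1)
print(cv2.phaseCorrelate(g(q),g(p)),proj('scene',[487,201,20+30])[1]-proj('scene',[487,201,30])[1])
"
```

```text
time: 32.65
tool_pos: [487.2, 201.4, 94.2]
tcp_rot: [3.141, 0.001, -3.021]
contact_force: [-0.5, 0.0, -7.3]
grip_width: 11.4
finger_force: 30.0
[ 0.04726336 -0.00216763 -0.01899203] [-5.23547970e-01  6.23783936e-03 -7.30188041e+00]
(np.float64(249.85776576922544), np.float64(210.07424065006853))
((-1.351975519016733, -0.04086940051696786), 0.2718810558319092) -4.346872058221436
```

The scale reads about 7 N (lid plus tray) with no moment, so the tray hangs level from both clips. I lift on.

```bash
python3 -m crank '[[[0,0,0,-0.2,0],[0,0,0,-0.6,0],[0,0,0,-1.2,0],[0,0,0,-2,0],[0,0,0,-2.8,0],[0,0,0,-3.6,0],[0,0,0,-4.4,0],[0,0,0,-5.2,0],[0,0,0,-6,0],[0,0,0,-6.8,0]]]';python3 -m crank '[[[0,0,0,-0.8,0],[0,0,0,-1.6,0],[0,0,0,-2.4,0],[0,0,0,-3.2,0],[0,0,0,-4,0],[0,0,0,-4.8,0],[0,0,0,-5.4,0],[0,0,0,-5.8,0],[0,0,0,-6,0],[0,0,0,-6.1,0]]]';python3 -m crank '[[[0,0,0,0,0],[0,0,0,0,0],[0,0,0,0,0],[0,0,0,0,0],[0,0,0,0,0],[0,0,0,0,0],[0,0,0,0,0],[0,0,0,0,0],[0,0,0,0,0],[0,0,0,0,0]]]'; python3 - <<'E'
from m import *
p,d=save("scene","s9");o=bot.get_obs();print(o["moment"],o["contact_force"],abs(o["dq"]).max())
W=pts("scene",d);v,u=[int(round(a)) for a in proj("scene",[487,201,0])][::-1]
print("counter depth under old spot",W[v-3:v+4,u-3:u+4].reshape(-1,3).mean(0).round(1))
a=[proj("scene",[487,201,z]) for z in(145,160,190)];print(a)
hsv=cv2.cvtColor(p,cv2.COLOR_RGB2HSV);t=(hsv[...,0]>75)&(hsv[...,0]<100)&(hsv[...,1]>70);t[:130]=0;t[230:]=0;t[:,:205]=0;t[:,295:]=0
for m,s,c in comps(t,8):
    print(s,c)
E
```

```text
time: 33.7
tool_pos: [486.9, 201.4, 162.4]
tcp_rot: [3.142, 0.0, -3.021]
contact_force: [-0.6, -0.4, -7.0]
grip_width: 11.4
finger_force: 30.0
time: 34.7
tool_pos: [486.9, 201.3, 222.8]
tcp_rot: [3.142, -0.0, -3.021]
contact_force: [-0.3, -0.1, -7.1]
grip_width: 11.8
finger_force: 30.0
time: 35.7
tool_pos: [486.9, 201.4, 222.7]
tcp_rot: [3.141, 0.0, -3.021]
contact_force: [-0.8, 0.4, -6.8]
grip_width: 11.5
finger_force: 30.0
[ 0.07583161 -0.01414392 -0.04300796] [ 0.38112162  0.22892598 -7.38261289] 0.0017687660056299266
counter depth under old spot [489.8 203.7  -2.6]
[(np.float64(248.1425644355303), np.float64(177.8279225173377)), (np.float64(247.955016541636), np.float64(174.30196382500765)), (np.float64(247.57384284244188), np.float64(167.13577981699774))]
[225 155   6   4  11] [227.27272727 156.63636364]
[221 167  14   9  42] [227.21428571 171.28571429]
[236 170  40  17 133] [257.16541353 178.79699248]
```

The carrier hangs about 149 mm up, level and still, and the counter beneath it reads clear.

```bash
python3 -c "
from plant import bot;print(bot.close_job())"
```

```text
the job is handed in; nothing more can be done
None
```

The carrier is closed and handed in: the lid is fully down, both clips are shut by camera and force readings, and the arm is holding it by the handle, level and still, about 15 cm above the counter at 35.7 s.

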